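# Pin the hold-down bar of a neon-sign gluing jig

## Task

Swing the jig's hold-down bar shut over the sign until the hole in its end lies over the hole in the steel lug. Then take the long pin from the wooden rack (not one of the two stubby ones), push it down through both holes until its collar rests on the bar, and let go of it.

Things in the scene. Friction and masses are not known exactly. Their poses are not given: they have to be found in the camera images.
- pin: Long pin, upright in one of 3 sockets (35 mm deep, 1 mm play, 90 mm apart) of a brown rack 45 mm high; its collar is 35 mm above the rack, the two stubby pins' collars lie on it. Origin: lower tip, z up the pin. Steel shank 18 mm thick, 70 mm long, lowest 12 mm tapered to 10 mm; collar 44 mm wide at 70 to 76 mm; round black grip 22 mm wide at 76 to 116 mm. 0.2 kg.
- gate (a joint): Angle of the aluminium hold-down bar about its upright hinge, rad. 0 = shut on its stop, holes in line; up to 1.2 as its free end swings away from the robot (clockwise from above). Stays where left; 1 to 2 N at the post moves it. Bar 12 mm thick, top 74 mm above the table; the hole near its end is 30 mm wide, 250 mm from the hinge.
- gate_post (a point): Top centre of the black round grip post standing on the bar, 150 mm from the hinge axis towards the bar's hole; 22 mm wide, 45 mm tall, from the bar's top at 74 mm to 119 mm above the table. It swings with the bar.
- lug_hole (a point): Mouth centre of the 30 mm hole, straight down to the table, in the fixed dark steel lug (85 x 85 mm, top 60 mm above the table) at one end of the jig. z up; x to the side the bar opens to; the hinge axis is 250 mm away along -y, and the shut bar lies along that line, its post 100 mm from here.
Mind the look-alikes: they are no part of the job. Leave any orange or red look-alike of the pin alone.

How it is judged (in metres and radians):
On the way, in this order (a step that is already met when the one before it is completed fails the run):
1. the bar is swung shut, its hole over the lug's hole (value of joint gate below 0.06 rad), for 0.2 s.
2. the long pin is through both holes, its collar down on the bar (value of joint gate below 0.08 rad and horizontal distance between pin and lug_hole below 0.015 m and z of pin in the frame of lug_hole below -0.048 m), for 0.2 s.
At the end, for the whole second after the job is handed in: The bar is shut (within 0.08 rad), the long pin stands upright (within 10 degrees) through the bar and the lug, its tip within 15 mm of the lug hole's axis and at least 48 mm below the lug's top face (56 mm when the collar lies on the bar), released and at rest (all of step 2 and angle between pin's own z axis and vertical below 0.18 rad and linear speed of pin below 0.02 m/s); the robot touches nothing.
It also fails if it takes over 54 s, if anything falls off the work surface, if the arm or the gripper's body presses on something with over 40 N, if the wrist force passes 120 N, or if a joint passes its speed limit or range.

## Robot

A 6-joint arm with a two-finger parallel gripper is mounted at the origin on the work surface. World frame = base frame: x ahead of the robot, y to its left, z up, the work surface at z = 0. Lengths are in m, angles in degrees, forces in N, time in s.
With the tool pointing down it reaches from about 0.4 to 0.825 m from the base axis. Payload 7 kg.
Tool frame: the origin (TCP) lies on the centre line of the jaws, within the pads' length; the fingertips stand 22 mm ahead of it and the grasp point (between the pads) lies 3 mm ahead of it; z points along the fingers, y is the line along which they close (so a half turn about z gives the same grasp; the last joint's range is limited). The gripper opens to 88 mm and grips with 3 to 60 N. Pads are 19 mm wide; open, the fingers measure 130 mm over their backs; the gripper's body (78 mm by 193 mm) begins 47 mm behind the grasp point.
Start: joints at [-46.977, 20.546, 0.682, 0, -70.136, -16.507], TCP at [0.301, -0.604, 0.249] pointing down, gripper open.
Joint ranges: [-176.03, 176.03], [-82.01, 121.73], [-58.28, 71.71], [-173.87, 95.51], [-174.79, -0.11], [-173.66, 173.66]. Speed limits (degrees/s): [136.94, 136.94, 172.46, 180, 180, 180].

## Interface

Orientations are given as [roll, pitch, yaw] about the fixed x, y, z axes, in that order (R = Rz(yaw) Ry(pitch) Rx(roll)).
In Python, from plant import get_state, cams, r gives the robot as it stands.
- The arm moves only by the tool apply_moves, never from a script. Its argument "targets" is a list of rows, each an object with "dp": the shift along the world's x, y, z in m, a list of three; "yaw": the turn about the world's z in degrees. In form: [{"dp": [x, y, z], "yaw": yaw}, ...]. A call has 1 to 20 rows; each row is the pose to reach, as a shift and turn from the pose commanded when the call began; what a row does not reach only later rows make up. A row lasts 1/12 s, in which the tool goes at most 41.7 mm and 7.16 degrees, less where a joint would pass 70% of its speed; a pose out of reach is approached as far as the arm can. A call with a gripper value outside its range is refused whole. "grip" is the gripper command: -1 is fully open, 1 is shut, values between are in proportion, set as the call begins (left out, the last holds). The fingers move at their own pace and stop on an object; "squeeze" is the grip in N (left out, the last holds). Time passes only in rows, so rows that repeat a pose let the fingers close. It gives the time, the measured TCP pose, the force, the opening and the grip force at its end, in the units of the state.
- get_state(): the state, without advancing time (a new reading comes with each control period).
- cams.capture(name): name is "scene" or "top"; returns a dict with "image" (400x640x3 uint8, red, green, blue), "range_z" (400x640 float32, m along the optical axis (not along the pixel's ray), 0 where there is no reading), "fx", "fy", "cx", "cy" (pixels), "R" (3x3) and "t" (3): a world point X has camera coordinates R X + t. Camera axes: x right, y down, z forward; pixel columns grow to the right and rows downward; lengths in m; the calibration is good to about 2 mm. A picture is of the moment at which its call begins.
- r.close_job(): hands the job in; it is judged then, once.
The state is a dict: "time_s": time; "joints": joint angles; "qd": joint speeds; "joint_torque": joint torques, N m; "tcp_pos": TCP position; "eef_rot": TCP orientation; "contact_force": force on the tool from outside, world axes, zero at the start; "moment": the same for the moment, N m; "gripper_width": finger opening in m; "gripper_force": force on a finger pad.
Only numpy, scipy, OpenCV 4.12 (cv2) and the standard library are available. Lean on these libraries where they do the work, as an engineer would, in place of code of your own. Each camera call takes 0.05 s, during which the arm holds its last target. There are 200 camera calls.

## Working session

There is one attempt and no reset: what is moved stays moved. The work goes in short steps, Python scripts to look and compute and a tool call to move; the robot and the scene stay as the last step left them, time stands still between calls to the robot, and variables do not carry over. Pictures are saved under pics/ and viewed, at most 10 in all, crops included, and the job is handed in when it is done.

Besides the shell and the picture viewer there is one more tool, called after "Emit:" by a JSON object that holds its "name" and its "arguments". apply_moves: Moves the arm, as the interface text tells. Its arguments: {"type":"object","properties":{"targets":{"type":"array","items":{"type":"object","properties":{"dp":{"type":"array","items":{"type":"number"}},"yaw":{"type":"number"}}}},"grip":{"type":"number"},"squeeze":{"type":"number"}},"required":["targets"]}

```bash
mkdir -p pics; cat > h.py <<'E'
import numpy as np, cv2
from plant import get_state, cams, r
def cap(n):
    c=cams.capture(n); 
    for k in('R','t'): c[k]=np.array(c[k])
    return c
def cloud(c):
    z=c['range_z']; v,u=np.mgrid[:400,:640]
    P=np.stack([(u-c['cx'])/c['fx']*z,(v-c['cy'])/c['fy']*z,z],-1)
    W=(P-c['t'].ravel())@c['R']   # R^T (P-t)
    W[z==0]=np.nan
    return W
def save(c,f): cv2.imwrite('pics/'+f,c['image'][:,:,::-1])
E
python3 - <<'E'
from h import *
for n in('scene','top'):
    c=cap(n); save(c,n+'1.png'); np.savez(n+'1.npz',W=cloud(c),im=c['image'])
    print(n,-c['R'].T@c['t'].ravel(),c['R'][2])
a=cv2.imread('pics/scene1.png');b=cv2.imread('pics/top1.png')
E
```

```text
scene [ 1.03697355 -0.29871438  0.62026563] [-0.60395919  0.45860517 -0.65185473]
top [0.38558882 0.04530247 0.96600273] [ 0.21113757 -0.02016526 -0.97724833]
```

View pics/scene1.png

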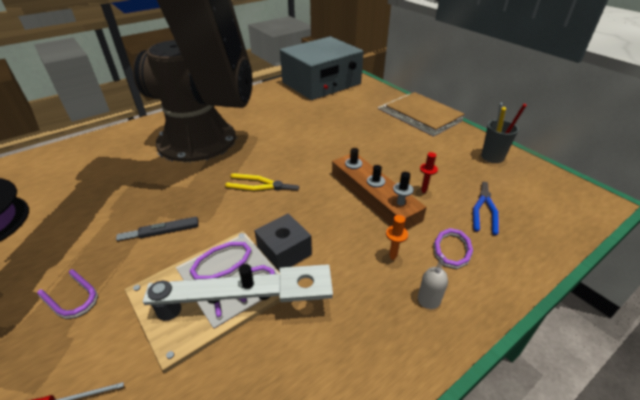

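View pics/top1.png

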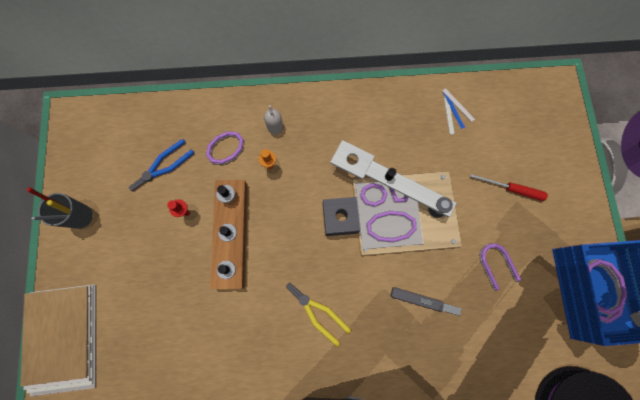

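The scene view shows three pins in the brown rack at (354,157), (376,175) and (404,183). Only the one at (404,183) has shank showing under its collar; in the top view it is at (227,193). The look-alikes are the stubby pins at top (227,232) and (227,268), the orange pin at top (268,158) and the red pin at top (178,208). The bar's post is at top (391,174), the lug hole at (341,214) and the hinge at (444,205).

```bash
cat > m.py <<'E'
from h import *
def blob(W,im,u,v,rad,zlo,zhi,dark=None):
    vv,uu=np.mgrid[:400,:640]; g=im.astype(int).max(-1)
    m=(np.hypot(uu-u,vv-v)<rad)&(W[...,2]>zlo)&(W[...,2]<zhi)
    if dark: m&=g<dark
    p=W[m]; 
    if len(p)<3: return len(p)
    (cx,cy),rr=cv2.minEnclosingCircle(p[:,:2].astype(np.float32))
    return len(p),p.mean(0).round(4),np.median(p[:,2]).round(4),'circ',round(cx,4),round(cy,4),round(rr,4)
E
python3 - <<'E'
from m import *
d=np.load('top1.npz');W,im=d['W'],d['im'];s=np.load('scene1.npz');Ws,ims=s['W'],s['im']
for n,(u,v) in dict(p1=(225,192),p2=(225,231),p3=(225,268)).items():
    vv,uu=np.mgrid[:400,:640]; m=np.hypot(uu-u,vv-v)<14
    print(n,np.nanpercentile(W[m][:,2],[10,50,90,99]).round(3), blob(W,im,u,v,14,.105,.14),blob(W,im,u,v,14,.072,.1))
print('s',[blob(Ws,ims,u,v,14,.10,.2) for u,v in((404,180),(376,173),(354,156))])
print('post',blob(W,im,391,174,12,.105,.13), blob(Ws,ims,246,273,16,.105,.13))
print('hinge',blob(W,im,444,205,14,.07,.2),np.nanmax(W[195:215,434:454,2]))
print('lugtop',blob(W,im,341,216,30,.052,.066))
m=(W[...,2]>.052)&(W[...,2]<.066); vv,uu=np.mgrid[:400,:640]; m&=(np.hypot(uu-341,vv-216)<30)
print('lugrect',cv2.minAreaRect(W[m][:,:2].astype(np.float32)*1000))
m=(W[...,2]>.066)&(W[...,2]<.082)&(np.hypot(uu-395,vv-180)<80)&(im.min(-1)>120)
print('bar',cv2.minAreaRect(W[m][:,:2].astype(np.float32)*1000),m.sum())
# holes: ray to plane
c=cap('top')
def ray(u,v,z):
    C=-c['R'].T@c['t'].ravel(); d=c['R'].T@np.array([(u-c['cx'])/c['fx'],(v-c['cy'])/c['fy'],1]); return (C+d*(z-C[2])/d[2]).round(4)
print('lughole',ray(341,214,.06),'barhole',ray(352,158,.074),'hinge',ray(444,205,.08),'post',ray(391,173,.119))
m=(W[...,2]>.038)&(W[...,2]<.05)&(uu>205)&(uu<250)&(vv>175)&(vv<295)
print('rack',cv2.minAreaRect(W[m][:,:2].astype(np.float32)*1000))
A=cv2.resize(c['image'][120:300,170:290,::-1],None,fx=3,fy=3,interpolation=2);B=cv2.resize(c['image'][130:260,310:470,::-1],None,fx=2.5,fy=2.5,interpolation=2)
A=cv2.copyMakeBorder(A,0,max(0,B.shape[0]-A.shape[0]),0,0,0);B=cv2.copyMakeBorder(B,0,A.shape[0]-B.shape[0],0,0,0)
cv2.imwrite('pics/crop1.png',np.hstack([A,B]))
print(get_state()['eef_rot'],get_state()['time_s'])
E
```

```text
p1 [0.042 0.047 0.124 0.128] (92, array([0.611 , 0.2423, 0.1229]), np.float64(0.1251), 'circ', 0.6127, 0.2438, 0.011) (165, array([0.6082, 0.2401, 0.0864]), np.float64(0.086), 'circ', 0.6126, 0.2435, 0.0215)
p2 [0.044 0.047 0.088 0.093] 0 (80, array([0.5218, 0.2474, 0.089 ]), np.float64(0.0906), 'circ', 0.5234, 0.249, 0.0114)
p3 [0.044 0.047 0.089 0.093] 0 (85, array([0.4328, 0.2526, 0.0887]), np.float64(0.0905), 'circ', 0.4332, 0.254, 0.0109)
s [(136, array([0.6181, 0.2389, 0.1156]), np.float64(0.1177), 'circ', 0.6164, 0.2417, 0.0115), 0, 0]
post (79, array([ 0.6269, -0.1544,  0.1169]), np.float64(0.1183), 'circ', 0.6279, -0.1553, 0.0108) (161, array([ 0.6337, -0.1576,  0.1153]), np.float64(0.1172), 'circ', 0.6312, -0.1567, 0.011)
hinge (376, array([ 0.5498, -0.279 ,  0.0768]), np.float64(0.0767), 'circ', 0.5503, -0.2819, 0.0316) 0.08581490801927706
lugtop (1084, array([ 0.5445, -0.0329,  0.0601]), np.float64(0.0602), 'circ', 0.5449, -0.0327, 0.0592)
lugrect ((545.5933837890625, -33.148658752441406), (85.97254943847656, 85.13827514648438), 0.7824423313140869)
bar ((620.6796264648438, -168.36326599121094), (319.82464599609375, 66.203125), 57.728206634521484) 2074
lughole [ 0.5461 -0.032   0.06  ] barhole [ 0.6832 -0.0704  0.074 ] hinge [ 0.5469 -0.2805  0.08  ] post [ 0.6249 -0.1527  0.119 ]
rack ((523.1163330078125, 249.50198364257812), (77.01265716552734, 269.08343505859375), 86.68263244628906)
[ 1.79927999e+02 -7.38925778e-03 -1.53485829e+02] 0.15
```

View pics/crop1.png

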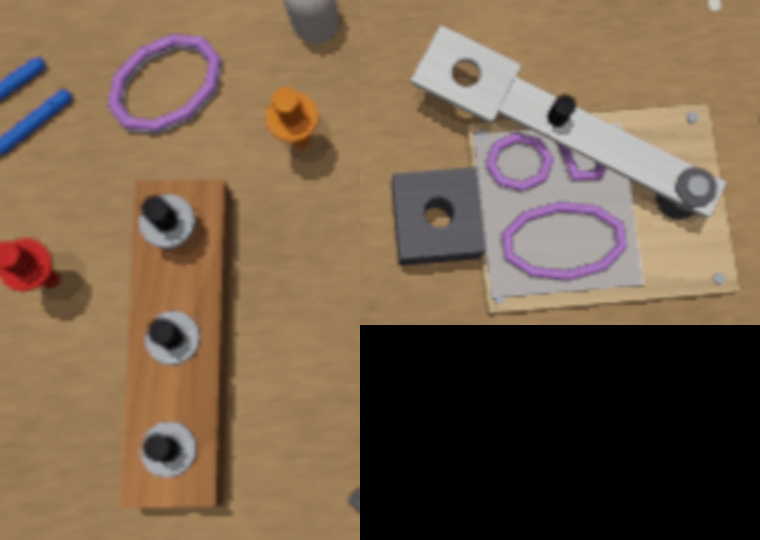

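The crop confirms the choice: the rack's top pin, crop (165,220), has its collar clear of the rack with a grip top at z 0.126. The other two collars lie on the rack, with tops at 0.091. The bar is open about 32°, and the post-to-hinge distance of 150 mm and the lug's 85 mm sides both check out. I'll move above the post first.

Emit:
{"name": "apply_moves", "arguments": {"targets": [{"dp": [0.007, 0.009, 0], "yaw": 1}, {"dp": [0.02, 0.027, 0], "yaw": 3}, {"dp": [0.04, 0.055, 0], "yaw": 5}, {"dp": [0.062, 0.085, 0], "yaw": 8}, {"dp": [0.084, 0.115, 0], "yaw": 11}, {"dp": [0.106, 0.145, 0], "yaw": 14}, {"dp": [0.128, 0.175, 0], "yaw": 17}, {"dp": [0.15, 0.205, 0], "yaw": 20}, {"dp": [0.172, 0.235, 0], "yaw": 23}, {"dp": [0.194, 0.265, 0], "yaw": 25}, {"dp": [0.216, 0.295, 0], "yaw": 27}, {"dp": [0.238, 0.325, 0], "yaw": 28}, {"dp": [0.26, 0.355, -0.005], "yaw": 29}, {"dp": [0.282, 0.385, -0.015], "yaw": 30}, {"dp": [0.302, 0.413, -0.03], "yaw": 31}, {"dp": [0.316, 0.433, -0.045], "yaw": 31.5}, {"dp": [0.324, 0.444, -0.055], "yaw": 31.5}, {"dp": [0.328, 0.448, -0.06], "yaw": 31.5}, {"dp": [0.328, 0.448, -0.06], "yaw": 31.5}, {"dp": [0.328, 0.448, -0.06], "yaw": 31.5}], "grip": -0.2, "squeeze": 10}}

```text
time_s: 1.82
tcp_pos: [0.629, -0.1565, 0.1886]
eef_rot: [180.0, -0.0, -122.0]
contact_force: [-1.0, -0.5, -0.4]
gripper_width: 0.0529
gripper_force: 0.0
```

Emit:
{"name": "apply_moves", "arguments": {"targets": [{"dp": [0, 0, -0.01]}, {"dp": [0, 0, -0.03]}, {"dp": [0, 0, -0.05]}, {"dp": [0, 0, -0.068]}, {"dp": [0, 0, -0.078]}, {"dp": [0, 0, -0.081]}, {"dp": [0, 0, -0.081]}]}}

```text
$.targets[0]: bad value
```

```bash
python3 - <<'E'
import numpy as np
H=np.array([0.549,-0.283]);a0=np.radians(0.8)
P0=np.array([.629,-.1565])
for th in (32,24,16,8,4,0):
    a=a0-np.radians(th)  # ccw of bar dir from +y
    b=np.array([-np.sin(a),np.cos(a)]);t=np.array([-b[1],b[0]])
    for off in(0,.0155):
        print(th,off,(H+.15*b+off*t-P0).round(4))  # off: tool leads post (trailing finger pushes)
E
```

```text
32 0 [-0.0023  0.0018]
32 0.0155 [-0.0156  0.0098]
24 0 [-0.0209  0.0114]
24 0.0155 [-0.0352  0.0175]
16 0 [-0.0407  0.0183]
16 0.0155 [-0.0556  0.0223]
8 0 [-0.0612  0.0223]
8 0.0155 [-0.0766  0.0243]
4 0 [-0.0716  0.0233]
4 0.0155 [-0.0871  0.0241]
0 0 [-0.0821  0.0235]
0 0.0155 [-0.0976  0.0233]
```

Emit:
{"name": "apply_moves", "arguments": {"targets": [{"dp": [0, 0, -0.01], "yaw": 0}, {"dp": [0, 0, -0.03], "yaw": 0}, {"dp": [0, 0, -0.05], "yaw": 0}, {"dp": [0, 0, -0.068], "yaw": 0}, {"dp": [0, 0, -0.078], "yaw": 0}, {"dp": [0, 0, -0.081], "yaw": 0}, {"dp": [0, 0, -0.081], "yaw": 0}]}}

```text
time_s: 2.4
tcp_pos: [0.6289, -0.1568, 0.1073]
eef_rot: [180.0, -0.0, -122.0]
contact_force: [-0.3, -0.3, -0.3]
gripper_width: 0.0523
gripper_force: 0.0
```

Emit:
{"name": "apply_moves", "arguments": {"targets": [{"dp": [-0.004, 0.003, 0], "yaw": 0}, {"dp": [-0.009, 0.006, 0], "yaw": 0}, {"dp": [-0.0135, 0.0085, 0], "yaw": 0}, {"dp": [-0.016, 0.01, 0], "yaw": 0}, {"dp": [-0.021, 0.012, 0], "yaw": 2}, {"dp": [-0.026, 0.0138, 0], "yaw": 4}, {"dp": [-0.0305, 0.0157, 0], "yaw": 6}, {"dp": [-0.035, 0.0175, 0], "yaw": 8}, {"dp": [-0.0403, 0.0187, 0], "yaw": 10}, {"dp": [-0.0454, 0.02, 0], "yaw": 12}, {"dp": [-0.0505, 0.0212, 0], "yaw": 14}, {"dp": [-0.0556, 0.0223, 0], "yaw": 16}, {"dp": [-0.061, 0.0229, 0], "yaw": 18}, {"dp": [-0.0662, 0.0234, 0], "yaw": 20}, {"dp": [-0.0714, 0.0239, 0], "yaw": 22}, {"dp": [-0.0766, 0.0243, 0], "yaw": 24}, {"dp": [-0.08, 0.0242, 0], "yaw": 26}, {"dp": [-0.085, 0.0241, 0], "yaw": 28}, {"dp": [-0.087, 0.0241, 0], "yaw": 29}, {"dp": [-0.087, 0.0241, 0], "yaw": 30}]}}

```text
time_s: 4.07
tcp_pos: [0.542, -0.1317, 0.1081]
eef_rot: [-180.0, 0.0, -91.9]
contact_force: [0.0, -0.3, -0.2]
gripper_width: 0.0525
gripper_force: 0.0
```

Emit:
{"name": "apply_moves", "arguments": {"targets": [{"dp": [-0.003, 0, 0], "yaw": 1}, {"dp": [-0.006, 0, 0], "yaw": 2}, {"dp": [-0.008, 0, 0], "yaw": 2}, {"dp": [-0.01, 0, 0], "yaw": 2}, {"dp": [-0.011, 0, 0], "yaw": 2}, {"dp": [-0.012, 0, 0], "yaw": 2}, {"dp": [-0.012, 0, 0], "yaw": 2}]}}

```text
time_s: 4.65
tcp_pos: [0.5325, -0.1317, 0.1078]
eef_rot: [-179.8, 0.0, -90.0]
contact_force: [9.3, -1.1, -6.0]
gripper_width: 0.0529
gripper_force: 4.4
```

```bash
python3 - <<'E'
from m import *
c=cap('top');save(c,'top2.png');d=cap('scene')
cv2.imwrite('pics/m2.png',np.vstack([cv2.resize(c['image'][130:280,290:490,::-1],(600,450)) [:300],cv2.resize(d['image'][200:350,110:360,::-1],(600,300))]))
E
```

```text
(no output)
```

View pics/m2.png

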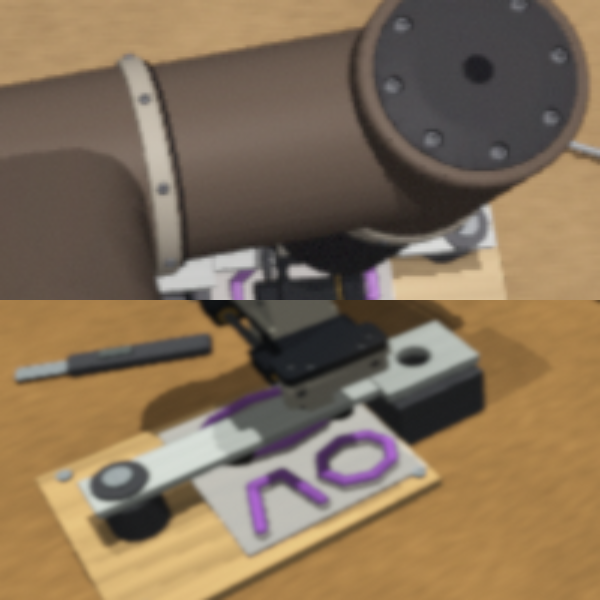

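The scene half of the picture shows the bar shut, with its hole at (413,356) over the lug. The 9 N reaction says it is on the stop. I'll back off, lift and go above the long pin.

Emit:
{"name": "apply_moves", "arguments": {"targets": [{"dp": [0.004, 0, 0], "yaw": 0}, {"dp": [0.01, 0, 0], "yaw": 0}, {"dp": [0.014, 0, 0.004], "yaw": 0}, {"dp": [0.014, 0, 0.025], "yaw": 0}, {"dp": [0.014, 0, 0.055], "yaw": 0}, {"dp": [0.014, 0.005, 0.085], "yaw": 0}, {"dp": [0.018, 0.02, 0.105], "yaw": 0}, {"dp": [0.025, 0.05, 0.112], "yaw": 0}, {"dp": [0.032, 0.085, 0.112], "yaw": 0}, {"dp": [0.04, 0.12, 0.112], "yaw": 0}, {"dp": [0.048, 0.155, 0.112], "yaw": 0}, {"dp": [0.056, 0.19, 0.112], "yaw": 0}, {"dp": [0.063, 0.225, 0.112], "yaw": 0}, {"dp": [0.07, 0.26, 0.112], "yaw": 0}, {"dp": [0.076, 0.295, 0.112], "yaw": 0}, {"dp": [0.08, 0.325, 0.112], "yaw": 0}, {"dp": [0.083, 0.352, 0.112], "yaw": 0}, {"dp": [0.084, 0.368, 0.112], "yaw": 0}, {"dp": [0.084, 0.375, 0.112], "yaw": 0}, {"dp": [0.084, 0.375, 0.112], "yaw": 0}]}}

```text
time_s: 6.42
tcp_pos: [0.6141, 0.2442, 0.2191]
eef_rot: [179.9, -0.0, -89.9]
contact_force: [-0.4, -1.4, 0.1]
gripper_width: 0.0528
gripper_force: 0.0
```

```bash
python3 - <<'E'
from m import *
print(get_state()['tcp_pos'])
c=cap('top');W=cloud(c);im=c['image'];save(c,'top3.png')
vv,uu=np.mgrid[:400,:640]
m=(W[...,2]>.105)&(W[...,2]<.13)&(np.hypot(W[...,0]-.547,W[...,1]+.133)<.03)
p=W[m];print('post',len(p),cv2.minEnclosingCircle(p[:,:2].astype(np.float32)))
d=cap('scene');Ws=cloud(d)
m=(Ws[...,2]>.1)&(Ws[...,2]<.13)&(np.hypot(Ws[...,0]-.614,Ws[...,1]-.243)<.02)
p=Ws[m];print('pin',len(p),len(p) and cv2.minEnclosingCircle(p[:,:2].astype(np.float32)))
cv2.imwrite('pics/m3.png',np.vstack([cv2.resize(im[150:270,310:470,::-1],(560,420))[:300],cv2.resize(d['image'][80:230,300:500,::-1],(560,300))]))
E
```

```text
[0.61408772 0.24417696 0.21912689]
post 78 ((0.5463255643844604, -0.13246366381645203), 0.01073769573122263)
pin 130 ((0.615018904209137, 0.2418987900018692), 0.01133490726351738)
```

View pics/m3.png

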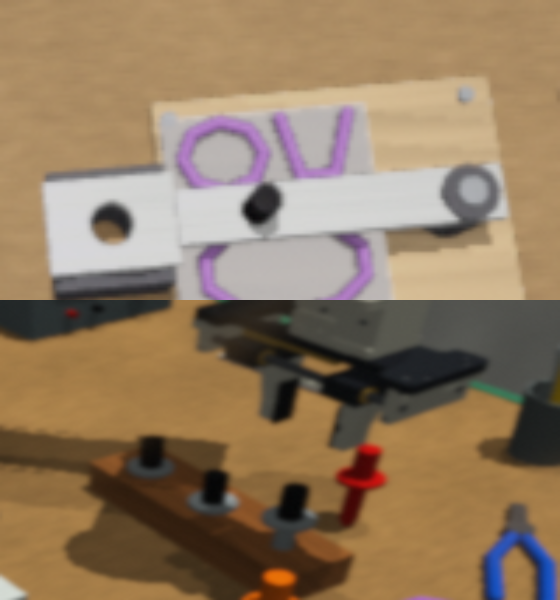

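The top crop shows the bar shut with its hole at (112,222) over the lug. The scene crop shows the gripper above the long pin at (292,500). I'll descend and grasp.

Emit:
{"name": "apply_moves", "arguments": {"targets": [{"dp": [0, -0.001, -0.01], "yaw": 0}, {"dp": [0, -0.001, -0.03], "yaw": 0}, {"dp": [0, -0.001, -0.055], "yaw": 0}, {"dp": [0, -0.001, -0.078], "yaw": 0}, {"dp": [0, -0.001, -0.095], "yaw": 0}, {"dp": [0, -0.001, -0.104], "yaw": 0}, {"dp": [0, -0.001, -0.107], "yaw": 0}, {"dp": [0, -0.001, -0.107], "yaw": 0}]}}

```text
time_s: 7.18
tcp_pos: [0.6143, 0.2412, 0.1121]
eef_rot: [180.0, -0.0, -90.0]
contact_force: [-0.6, 0.4, 0.7]
gripper_width: 0.0523
gripper_force: 0.0
```

Emit:
{"name": "apply_moves", "arguments": {"targets": [{"dp": [0, 0, 0], "yaw": 0}, {"dp": [0, 0, 0], "yaw": 0}, {"dp": [0, 0, 0], "yaw": 0}, {"dp": [0, 0, 0], "yaw": 0}, {"dp": [0, 0, 0], "yaw": 0}, {"dp": [0, 0, 0], "yaw": 0}, {"dp": [0, 0, 0], "yaw": 0}, {"dp": [0, 0, 0], "yaw": 0}], "grip": 1, "squeeze": 25}}

```text
time_s: 7.85
tcp_pos: [0.6144, 0.2422, 0.113]
eef_rot: [-180.0, 0.0, -90.0]
contact_force: [-1.7, 0.2, 4.0]
gripper_width: 0.0216
gripper_force: 25.0
```

Emit:
{"name": "apply_moves", "arguments": {"targets": [{"dp": [0, 0, 0.004], "yaw": 0}, {"dp": [0, 0, 0.012], "yaw": 0}, {"dp": [0, 0, 0.024], "yaw": 0}, {"dp": [0, 0, 0.038], "yaw": 0}, {"dp": [0, 0, 0.055], "yaw": 0}, {"dp": [0, 0, 0.075], "yaw": 0}, {"dp": [0, 0, 0.095], "yaw": 0}, {"dp": [0, 0, 0.113], "yaw": 0}, {"dp": [0, 0, 0.125], "yaw": 0}, {"dp": [0, 0, 0.13], "yaw": 0}, {"dp": [0, 0, 0.13], "yaw": 0}]}}

```text
time_s: 8.77
tcp_pos: [0.6147, 0.2424, 0.2442]
eef_rot: [-179.9, 0.1, -90.0]
contact_force: [-0.7, -0.2, -2.6]
gripper_width: 0.0215
gripper_force: 25.0
```

Emit:
{"name": "apply_moves", "arguments": {"targets": [{"dp": [-0.001, -0.006, 0], "yaw": 0}, {"dp": [-0.004, -0.017, 0], "yaw": 0}, {"dp": [-0.008, -0.033, 0], "yaw": 0}, {"dp": [-0.014, -0.055, 0], "yaw": 0}, {"dp": [-0.02, -0.08, 0], "yaw": 0}, {"dp": [-0.026, -0.105, 0], "yaw": 0}, {"dp": [-0.032, -0.13, 0], "yaw": 0}, {"dp": [-0.039, -0.155, 0], "yaw": 0}, {"dp": [-0.045, -0.18, 0], "yaw": 0}, {"dp": [-0.052, -0.207, 0], "yaw": 0}, {"dp": [-0.058, -0.23, 0], "yaw": 0}, {"dp": [-0.062, -0.248, 0], "yaw": 0}, {"dp": [-0.066, -0.262, 0], "yaw": 0}, {"dp": [-0.068, -0.271, 0], "yaw": 0}, {"dp": [-0.069, -0.275, 0], "yaw": 0}, {"dp": [-0.069, -0.275, 0], "yaw": 0}, {"dp": [-0.069, -0.275, 0], "yaw": 0}, {"dp": [-0.069, -0.275, 0], "yaw": 0}]}}

```text
time_s: 10.27
tcp_pos: [0.5456, -0.0323, 0.2424]
eef_rot: [180.0, 0.0, -89.9]
contact_force: [0.3, -0.7, -0.9]
gripper_width: 0.0215
gripper_force: 25.0
```

```bash
python3 - <<'E'
from m import *
s=get_state();print(s['tcp_pos'],s['gripper_width'],s['contact_force'])
d=cap('scene');W=cloud(d);np.save('w4.npy',W)
x,y,z=W[...,0],W[...,1],W[...,2]
for lo,hi in((.13,.15),(.15,.17),(.17,.19),(.19,.205),(.205,.222)):
    m=(z>lo)&(z<hi)&(np.hypot(x-.545,y+.033)<.03);p=W[m]
    if len(p)>3: print(lo,len(p),p.mean(0).round(4),[round(q,4) for q in cv2.minEnclosingCircle(p[:,:2].astype(np.float32))[0]],p[:,2].min().round(4))
cv2.imwrite('pics/m4.png',cv2.resize(d['image'][130:330,180:400,::-1],(660,600)))
E
```

```text
[ 0.54556982 -0.03225674  0.24241523] 0.0215393546518587 [ 0.32133605 -0.66496083 -0.85534779]
0.13 20 [ 0.5504 -0.0341  0.1441] [0.5494, -0.0327] 0.1378
0.15 81 [ 0.5516 -0.0339  0.1604] [0.5475, -0.0323] 0.1503
0.17 77 [ 0.5516 -0.0342  0.18  ] [0.548, -0.0318] 0.1701
0.19 35 [ 0.5523 -0.0341  0.1937] [0.5487, -0.0322] 0.19
0.205 168 [ 0.553  -0.0409  0.2136] [0.5496, -0.0337] 0.2084
```

View pics/m4.png

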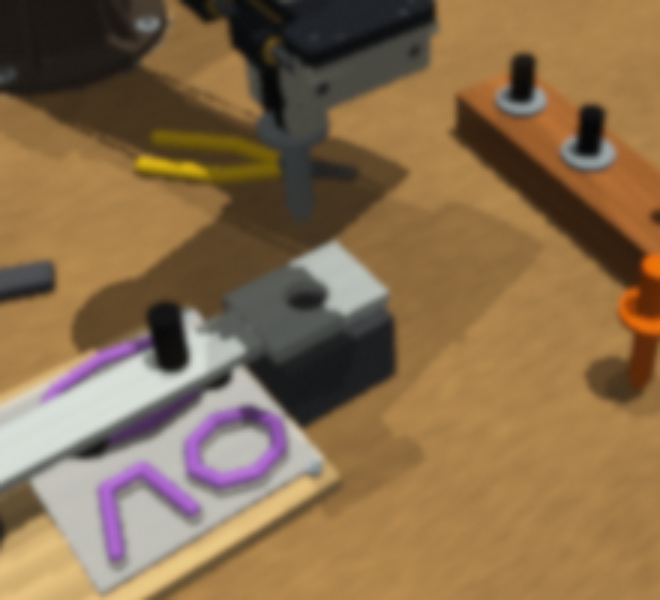

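The pin hangs vertical at crop (298,180), in line with the bar hole at (306,293). I'll lower it into the holes.

Emit:
{"name": "apply_moves", "arguments": {"targets": [{"dp": [-0.0005, -0.0005, -0.008], "yaw": 0}, {"dp": [-0.0005, -0.0005, -0.022], "yaw": 0}, {"dp": [-0.0005, -0.0005, -0.038], "yaw": 0}, {"dp": [-0.0005, -0.0005, -0.05], "yaw": 0}, {"dp": [-0.0005, -0.0005, -0.06], "yaw": 0}, {"dp": [-0.0005, -0.0005, -0.068], "yaw": 0}, {"dp": [-0.0005, -0.0005, -0.076], "yaw": 0}, {"dp": [-0.0005, -0.0005, -0.084], "yaw": 0}, {"dp": [-0.0005, -0.0005, -0.092], "yaw": 0}, {"dp": [-0.0005, -0.0005, -0.1], "yaw": 0}, {"dp": [-0.0005, -0.0005, -0.107], "yaw": 0}, {"dp": [-0.0005, -0.0005, -0.114], "yaw": 0}, {"dp": [-0.0005, -0.0005, -0.12], "yaw": 0}, {"dp": [-0.0005, -0.0005, -0.125], "yaw": 0}, {"dp": [-0.0005, -0.0005, -0.127], "yaw": 0}, {"dp": [-0.0005, -0.0005, -0.127], "yaw": 0}]}}

```text
time_s: 11.65
tcp_pos: [0.5446, -0.0335, 0.115]
eef_rot: [180.0, -0.0, -90.0]
contact_force: [-0.1, -0.3, -1.3]
gripper_width: 0.0214
gripper_force: 25.0
```

Emit:
{"name": "apply_moves", "arguments": {"targets": [{"dp": [0, 0, -0.002], "yaw": 0}, {"dp": [0, 0, -0.004], "yaw": 0}, {"dp": [0, 0, -0.006], "yaw": 0}, {"dp": [0, 0, -0.007], "yaw": 0}, {"dp": [0, 0, -0.008], "yaw": 0}, {"dp": [0, 0, -0.008], "yaw": 0}, {"dp": [0, 0, -0.008], "yaw": 0}]}}

```text
time_s: 12.23
tcp_pos: [0.5448, -0.0334, 0.1075]
eef_rot: [180.0, -0.0, -90.0]
contact_force: [-0.4, 0.0, -2.4]
gripper_width: 0.0216
gripper_force: 25.0
```

Emit:
{"name": "apply_moves", "arguments": {"targets": [{"dp": [0, 0, -0.001], "yaw": 0}, {"dp": [0, 0, -0.002], "yaw": 0}, {"dp": [0, 0, -0.003], "yaw": 0}, {"dp": [0, 0, -0.003], "yaw": 0}, {"dp": [0, 0, -0.003], "yaw": 0}]}}

```text
time_s: 12.65
tcp_pos: [0.5472, -0.0333, 0.1069]
eef_rot: [-179.7, -0.0, -89.9]
contact_force: [0.6, -1.0, 10.5]
gripper_width: 0.0214
gripper_force: 25.0
```

The collar is down at TCP z 0.107, as predicted. I'll release, then lift clear.

Emit:
{"name": "apply_moves", "arguments": {"targets": [{"dp": [0, 0, 0.002], "yaw": 0}, {"dp": [0, 0, 0.002], "yaw": 0}, {"dp": [0, 0, 0.002], "yaw": 0}, {"dp": [0, 0, 0.002], "yaw": 0}, {"dp": [0, 0, 0.002], "yaw": 0}, {"dp": [0, 0, 0.002], "yaw": 0}, {"dp": [0, 0, 0.002], "yaw": 0}, {"dp": [0, 0, 0.002], "yaw": 0}], "grip": -0.2}}

```text
time_s: 13.32
tcp_pos: [0.5448, -0.0334, 0.1064]
eef_rot: [180.0, -0.0, -90.0]
contact_force: [0.2, 0.6, 0.3]
gripper_width: 0.0521
gripper_force: 0.0
```

Emit:
{"name": "apply_moves", "arguments": {"targets": [{"dp": [0, 0, 0.004], "yaw": 0}, {"dp": [0, 0, 0.015], "yaw": 0}, {"dp": [0, 0, 0.035], "yaw": 0}, {"dp": [0, 0, 0.06], "yaw": 0}, {"dp": [0, 0, 0.085], "yaw": 0}, {"dp": [0, 0, 0.105], "yaw": 0}, {"dp": [0, 0.015, 0.12], "yaw": 0}, {"dp": [0, 0.04, 0.13], "yaw": 0}, {"dp": [0, 0.07, 0.13], "yaw": 0}, {"dp": [0, 0.1, 0.13], "yaw": 0}, {"dp": [0, 0.13, 0.13], "yaw": 0}, {"dp": [0, 0.15, 0.13], "yaw": 0}, {"dp": [0, 0.16, 0.13], "yaw": 0}, {"dp": [0, 0.16, 0.13], "yaw": 0}, {"dp": [0, 0.16, 0.13], "yaw": 0}]}}

```text
time_s: 14.57
tcp_pos: [0.5446, 0.1267, 0.2365]
eef_rot: [180.0, -0.0, -89.9]
contact_force: [-0.4, -0.1, 0.6]
gripper_width: 0.0524
gripper_force: 0.0
```

```bash
python3 - <<'E'
from m import *
s=get_state();print(s['tcp_pos'],s['gripper_width'],s['contact_force'])
c=cap('top');W=cloud(c);d=cap('scene')
for n,V in(('top',W),('scene',cloud(d))):
  x,y,z=V[...,0],V[...,1],V[...,2]
  for k,px,py,lo,hi in(('post',.547,-.133,.1,.13),('grip',.545,-.033,.09,.14),('collar',.545,-.033,.0765,.084)):
    p=V[(z>lo)&(z<hi)&(np.hypot(x-px,y-py)<.03)]
    if len(p)>3: print(n,k,len(p),[round(q,4) for q in cv2.minEnclosingCircle(p[:,:2].astype(np.float32))[0]],np.percentile(p[:,2],[50,97]).round(4))
cv2.imwrite('pics/m5.png',np.vstack([cv2.resize(c['image'][150:270,310:470,::-1],(560,420))[:280],cv2.resize(d['image'][200:340,130:390,::-1],(560,300))]))
E
```

```text
[0.54464374 0.12667532 0.23654439] 0.05239078967087185 [-0.36925576 -0.1333474   0.56162707]
top post 84 [0.5477, -0.1327] [0.1185 0.1222]
top grip 86 [0.5461, -0.0316] [0.1193 0.1225]
top collar 181 [0.5444, -0.033] [0.08   0.0831]
scene post 156 [0.5515, -0.134] [0.1163 0.1191]
scene grip 178 [0.5487, -0.0325] [0.1121 0.1198]
scene collar 177 [0.5488, -0.0322] [0.0787 0.0831]
```

View pics/m5.png

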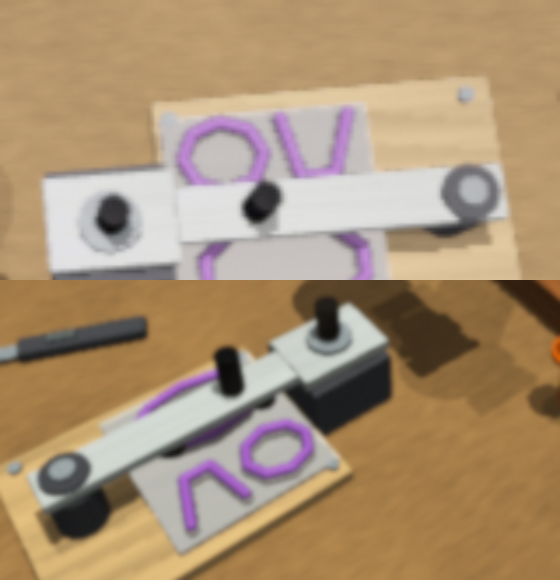

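The pin stands upright through the bar and lug with its collar on the bar: it is at (112,215) in the top crop and (327,320) in the scene crop. The collar top reads 0.080 and the grip top 0.120, as they should, so I'm handing in.

```bash
python3 -c "
from plant import r
print(r.close_job())"
```

```text
the job is handed in; nothing more can be done
None
```

The bar is shut over the sign, the long pin is through the bar and the lug with its collar on the bar, and the gripper has let go and moved clear; I handed the job in at about 15 s of the 54 s allowed, and no verdict was returned.

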